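Press the brass insert home in a printed bracket

TASK

Set the black bracket whose brass insert still stands proud flat into the orange nest of the hand press, let go of it, and gently push the shuttle fully home under the ram. Then press the black knob down until the ram is hard on its depth stop, hold it firmly against the stop for a moment without forcing it, and let the knob spring back up, leaving the bracket in the nest with its insert flush and everything else undisturbed.

Things in the scene. Friction and masses are not known exactly. Their poses are not given: they have to be found in the camera images.
- bracket_mid (a point): Centre (20 mm above the underside) of the bracket to do: black, printed, 50 to 85 g, the only one with a brass insert standing 6 to 8 mm proud of its top. Flange 64 x 36 x 8 mm (x, y, z); on its middle a block 38 x 28 mm, its top 40 mm above the underside. Grip the block across its 28 mm (y), fingertips just above the flange. Lies flat on a 4 mm steel plate; fits the nest either way round.
- insert (a joint): The brass insert, 8 mm in diameter, in the centre of the bracket's top: how far it is pressed in, in m. 0 = 8 mm proud, 0.008 = flush with the bracket's top. Starts at 0 to 0.002; a tight fit that slides under about 5 N and stays where it is left.
- press: Blue C-frame hand press, fixed. Origin on the ram's axis at table level; x points from its open front to the column at its back, z up. Base 116 mm wide, 22 mm high, ends 115 mm in front of the ram's axis. The head over the nest is 50 mm wide, spans 135 to 185 mm above the table and ends 28 mm in front of the ram's axis.
- shuttle (a joint): The orange shuttle that carries the nest, in m: 0 = fully home under the ram against a hard end stop, 0.100 = fully drawn out along the press's -x. Starts 0.080 to 0.100 out, stays where it is left, slides under about 2.5 N. It is printed: more than 25 N on it cracks it.
- nest_floor (a point): Centre of the floor of the nest's pocket, on the shuttle; axes as the press's. The pocket is 66 mm long (x), 38 mm wide (y), 8 mm deep, with bevelled edges, in an orange block 84 x 76 mm. A seated bracket's underside lies on this floor: its centre is then 20 mm above this point and its flange level with the rim.
- tab_face (a point): Centre of the front face of the shuttle's upright orange finger tab (50 mm wide, 46 mm high, its top 20 mm above this point), 100 mm in front of the nest's centre. The face looks along the press's -x: push it along the press's +x to send the shuttle home.
- ram (a joint): The sprung ram, in m: 0 = up, 0.020 = down with its brass collar hard on the head. The spring resists with about 4 N at the top and 8 N at the bottom and lifts the ram by itself; the insert adds about 5 N over the last 6 to 8 mm. The stop is rigid: hold it there with 20 to 28 N in all. More than 32 N on the ram damages the printed nest.
- knob_top (a point): Centre of the flat top (30 mm across) of the black palm knob on the ram, 48 mm in diameter at its widest, 250 mm above the table when up. Press it straight down.
Not all that is in view belongs to the job. What is shaped like the part that bears bracket_mid but purple is not meant.

How it is judged (in metres and radians):
On the way, in this order (a step that is already met when the one before it is completed fails the run):
1. the bracket lies flat in the nest's pocket and has been let go (horizontal distance between bracket_mid and nest_floor below 0.003 m and z of bracket_mid in the frame of nest_floor below 0.022 m and angle between bracket_mid's own z axis and vertical below 0.06 rad and contact force between each of the fingers, the arm and bracket below 0.1 N), for 0.2 s.
2. the shuttle is fully home (within 1.5 mm) with the bracket in the nest and its insert still proud (value of joint shuttle below 0.0015 m and horizontal distance between bracket_mid and nest_floor below 0.003 m and z of bracket_mid in the frame of nest_floor below 0.022 m and value of joint insert below 0.004 m), for 0.2 s.
3. the ram is held on its depth stop with more than 18 N (value of joint ram above 0.019 m and contact force between any of the fingers, the arm and ram above 18 N), for 0.3 s.
At the end, for the whole second after the job is handed in: The ram is up again (within 1.5 mm), the insert is flush (less than 1.2 mm proud), the shuttle is home (within 3 mm), and the bracket lies flat in the nest's pocket (centre within 3 mm of the pocket's, not raised by more than 2 mm, tilt under 0.06 rad) (value of joint ram below 0.0015 m and value of joint insert above 0.0068 m and value of joint shuttle below 0.003 m and horizontal distance between bracket_mid and nest_floor below 0.003 m and z of bracket_mid in the frame of nest_floor below 0.022 m and angle between bracket_mid's own z axis and vertical below 0.06 rad); the robot touches nothing.
It fails at once if the ram is pushed with more than 32 N (contact force between any of the fingers, the arm and ram above 32 N).
It fails at once if the shuttle is pushed with more than 25 N (contact force between any of the fingers, the arm and shuttle above 25 N).
It fails at once if the bracket is dropped or forced into the nest (more than 30 N between them) (contact force between bracket and shuttle above 30 N).
It fails at once if the ram is pressed with the shuttle not home (value of joint ram above 0.005 m and value of joint shuttle above 0.003 m).
It fails at once if another loose thing is moved by more than 30 mm (distance of any of done_bracket, green_strap, black_strap, driver, glue, cutters, spool from where it was at the start of the episode above 0.03 m).
It also fails if it takes over 72 s, if anything falls off the work surface, if the arm or the gripper's body presses on something with over 40 N, if the wrist force passes 120 N, or if a joint passes its speed limit or range.

ROBOT

A 6-joint arm with a two-finger parallel gripper is mounted at the origin on the work surface. World frame = base frame: x ahead of the robot, y to its left, z up, the work surface at z = 0. Lengths are in mm, angles in rad, forces in N, time in s.
With the tool pointing down it reaches from about 300 to 775 mm from the base axis. Payload 14.6 kg.
Tool frame: the origin (TCP) lies at the very end of the fingers, on their centre line; the grasp point (between the pads) lies 19 mm behind it; z points along the fingers, y is the line along which they close (so a half turn about z gives the same grasp; the last joint's range is limited). The gripper opens to 94 mm and grips with 3 to 60 N. Pads are 16 mm wide; open, the fingers measure 119 mm over their backs; the gripper's body (75 mm by 177 mm) begins 78 mm behind the grasp point.
Start: joints at [-1.345, 0.3, 1.521, -0, 1.321, -0.067], TCP at [158.742, -526.584, 205.446] pointing down, gripper open.
Joint ranges: [-3.03, 3.03], [-0.79, 2.21], [0.23, 2.52], [-1.04, 4.18], [0, 3.07], [-2.55, 2.55]. Speed limits (rad/s): [2.22, 2.22, 2.57, 3.14, 3.14, 3.14].

INTERFACE

Orientations are given as [roll, pitch, yaw] about the fixed x, y, z axes, in that order (R = Rz(yaw) Ry(pitch) Rx(roll)).
In Python, from cell import manip, eyes, ticket gives the robot as it stands. The module is installed in compiled form; this text tells all that it offers.
- The arm moves only by the tool arm_command, never from a script. Its argument "plan" is a list of rows, each a list of 5 numbers: the opening, from -1 (shut) to 1 (fully open), then the shift along the tool's x, y, z in m, then the turn about the tool's z in rad. In form: [[jaw, dx, dy, dz, roll], ...]. A call has 1 to 20 rows; each row shifts and turns the commanded pose from where the row before left it, along the tool's axes as they then stand; what a row does not reach is not made up. A row lasts 1/8 s, in which the tool goes at most 62.5 mm and 10.7 degrees, less where a joint would pass 70% of its speed; a pose out of reach is approached as far as the arm can. A call is refused whole if a number of a shift passes 0.0625 or a number of a turn 0.188, either way. A call with a gripper value outside its range is refused whole. The fingers move at their own pace and stop on an object; "newtons" is the grip in N (left out, the last holds). Time passes only in rows, so rows that do not move let the fingers close. It gives the time, the measured TCP pose, the force, the opening and the grip force at its end, in the units of the state.
- manip.read_state(): the state, without advancing time (a new reading comes with each control period).
- eyes.camera(name): name is "scene" or "top" or "wrist"; returns a dict with "img" (480x640x3 uint8, blue, green, red), "z_map" (480x640 float32, mm along the optical axis (not along the pixel's ray), 0 where there is no reading), "fx", "fy", "cx", "cy" (pixels), "eye" and "orientation" of the camera in the world. Camera axes: x right, y down, z forward; pixel columns grow to the right and rows downward; lengths in mm; the calibration is good to about 2 mm. A picture is of the moment at which its call begins.
- ticket.sign_off(): hands the job in; it is judged then, once.
The state is a dict: "clock": time; "joints": joint angles; "qd": joint speeds; "effort": joint torques, N m; "eef_pos": TCP position; "eef_rot": TCP orientation; "wrist_force": force on the tool from outside, world axes, zero at the start; "moment": the same for the moment, N m; "finger_gap": finger opening in mm; "finger_force": force on a finger pad.
Only numpy, scipy, OpenCV 4.12 (cv2) and the standard library are available. Lean on these libraries where they do the work, as an engineer would, in place of code of your own. Each camera call takes 0.05 s, during which the arm holds its last target. There are 200 camera calls.

## Working session

There is one attempt and no reset: what is moved stays moved. The work goes in short steps, Python scripts to look and compute and a tool call to move; the robot and the scene stay as the last step left them, time stands still between calls to the robot, and variables do not carry over. Pictures are saved under pics/ and viewed, at most 10 in all, crops included, and the job is handed in when it is done.

Besides the shell and the picture viewer there is one more tool, called after "Call:" by a JSON object that holds its "method" and its "body". arm_command: Moves the arm, as the interface text tells. Its arguments: {"type":"object","properties":{"plan":{"type":"array"},"newtons":{"type":"number"}},"required":["plan"]}

```bash
mkdir -p pics
cat > h.py <<'E'
import numpy as np, cv2, pickle
from cell import manip, eyes, ticket
from scipy.spatial.transform import Rotation as R
def cam(n,save=None):
    c=eyes.camera(n); pickle.dump(c,open(n+'.pkl','wb'))
    if save: cv2.imwrite('pics/'+save,c['img'])
    return c
def rot(c):
    o=np.array(c['orientation'],float)
    return o if o.shape==(3,3) else R.from_euler('xyz',o).as_matrix()
def cloud(c):
    v,u=np.mgrid[0:480,0:640]; z=c['z_map'].astype(float)
    p=np.stack([(u-c['cx'])/c['fx']*z,(v-c['cy'])/c['fy']*z,z],-1)
    return p@rot(c).T+np.array(c['eye'])
def plane(c,uv,h):
    uv=np.atleast_2d(uv).astype(float)
    d=np.c_[(uv[:,0]-c['cx'])/c['fx'],(uv[:,1]-c['cy'])/c['fy'],np.ones(len(uv))]@rot(c).T
    e=np.array(c['eye']); return e+d*((h-e[2])/d[:,2])[:,None]
E
python3 - <<'E'
from h import *
a=cam('scene','s0.png');b=cam('top','t0.png')
for c in(a,b): print(c['eye'],c['orientation'],c['fx'],c['cx'],c['cy'])
print(manip.read_state())
E
```

```text
[1295.21122856  218.46674969 1055.95679778] [-2.35421474  0.01521886  1.6155297 ] 593.6751719802515 320.58595647889723 230.20247791823013
[ 346.06892231  136.10762738 1299.85374226] [-3.04858612  0.01847211 -1.55284833] 467.8153914394614 328.1774989515219 238.19485564649673
{'clock': 0.1, 'joints': array([-1.34456857e+00,  3.00411678e-01,  1.52149248e+00, -1.45708988e-05,
        1.32066928e+00, -6.66071952e-02]), 'qd': array([ 0.0003098 , -0.000819  , -0.00114497, -0.00117504, -0.00124798,
       -0.00038684]), 'effort': array([ 9.91699417e-04, -5.32642615e+01, -3.53283834e+01,  7.09692668e-02,
        2.34675634e-02, -5.52034885e-05]), 'eef_pos': array([ 158.70818005, -526.37739778,  204.95639713]), 'eef_rot': array([-3.14061311e+00, -5.11963323e-05,  2.92838537e-01]), 'wrist_force': array([ 0.69096421,  0.21498916, -0.43057524]), 'moment': array([0.04394206, 0.0026291 , 0.00102618]), 'finger_force': 0.0, 'finger_gap': 94.15668515522461}
```

View pics/s0.png

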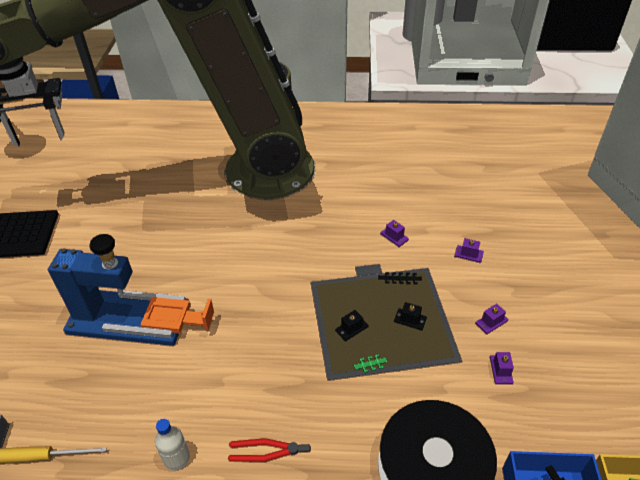

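View pics/t0.png

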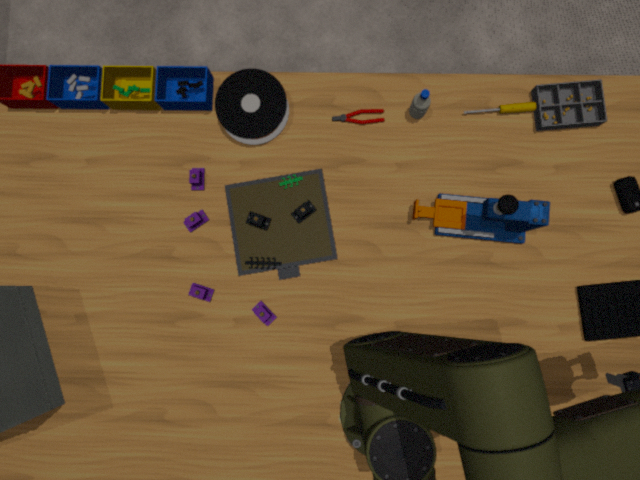

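Scene view: black brackets at (351,323) and (410,315), and the press at (60-215, 240-340) with its tab at (208,315). Top view: brackets at (304,211) and (258,220), shuttle at (450,214), knob at (508,205). Next I need to tell which insert is proud and get coarse positions.

Run:
```python
from h import *
s=pickle.load(open('scene.pkl','rb'));t=pickle.load(open('top.pkl','rb'))
cv2.imwrite('pics/s_crop.png',cv2.resize(s['img'][290:350,325:440],None,fx=6,fy=6,interpolation=cv2.INTER_CUBIC))
P=cloud(s);Q=cloud(t)
for n,c,C,b in(('A',s,P,(325,300,375,345)),('B',s,P,(385,295,432,335)),('A',t,Q,(288,196,322,228)),('B',t,Q,(240,204,276,236))):
    x0,y0,x1,y1=b; q=C[y0:y1,x0:x1].reshape(-1,3); m=q[q[:,2]>30]; print(n,m.mean(0),np.ptp(m,0),q[:,2].max(),len(m))
hsv=cv2.cvtColor(t['img'],cv2.COLOR_BGR2HSV)
o=cv2.inRange(hsv,(8,150,120),(20,255,255));o[:,:400]=0;o[:,480:]=0;o[:190]=0;o[250:]=0
q=Q[o>0]
for lo,hi in((20,36),(36,48),(48,90)):
    m=q[(q[:,2]>lo)&(q[:,2]<hi)]; 
    if len(m): print('orange',lo,len(m),m.mean(0),cv2.minAreaRect(m[:,:2].astype(np.float32)))
q=Q[180:260,400:560].reshape(-1,3)
m=q[q[:,2]>243];print('knob',m.mean(0),np.ptp(m,0),len(m))
m=q[(q[:,2]>165)&(q[:,2]<192)];print('head',cv2.minAreaRect(m[:,:2].astype(np.float32)),m[:,2].mean())
m=q[(q[:,2]>15)&(q[:,2]<26)];print('base',cv2.minAreaRect(m[:,:2].astype(np.float32)))
```

```text
A [567.49604129 234.06882253  74.17834536] [ 776.17172744   44.42379422 1025.84394168] 1055.9567977843822 291
B [528.60462431 358.08727987  57.48624774] [ 801.44457298  164.53687775 1025.9505697 ] 1055.9567977843822 277
A [537.4216903  230.53893938  51.33835534] [ 214.88894413  116.40525321 1268.41662177] 1299.85374226492 155
B [507.2153741  351.0595529   75.48130241] [ 184.56062796  241.88606197 1269.66641761] 1299.85374226492 157
orange 20 469 [ 537.3287873  -151.0829428    31.73252634] ((538.3922119140625, -145.09402465820312), (125.74425506591797, 71.0936279296875), 83.19287109375)
orange 36 449 [ 538.57812617 -157.65486428   39.19201196] ((537.66748046875, -144.49325561523438), (126.4665756225586, 74.89151000976562), 85.17855072021484)
orange 48 53 [543.49089719 -73.08177536  69.19379029] ((544.0582275390625, -77.41708374023438), (17.616296768188477, 49.26297378540039), 85.81405639648438)
knob [ 502.57455113 -195.74886096  392.44805453] [ 203.08050894  407.23612293 1056.84710974] 366
head ((522.47412109375, -294.5361633300781), (148.894775390625, 61.06810760498047), 86.99408721923828) 183.869570700605
base ((529.1788940429688, -237.94036865234375), (285.77056884765625, 116.59239959716797), 84.89192962646484)
```

View pics/s_crop.png

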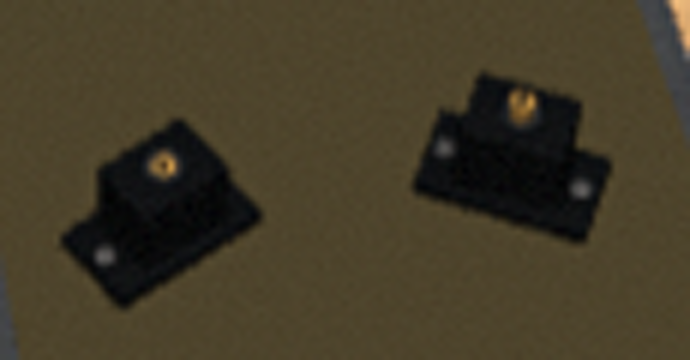

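The crop shows the right-hand bracket (scene 410,315; top 258,220) has the proud insert; the left one is flush. I'll measure it and the knob with invalid depth filtered out.

Run:
```python
from h import *
s=pickle.load(open('scene.pkl','rb'));t=pickle.load(open('top.pkl','rb'))
P=cloud(s);Q=cloud(t)
for n,c,C,b in(('A',t,Q,(288,196,322,228)),('B',t,Q,(240,204,276,236)),('B',s,P,(385,295,432,335))):
    x0,y0,x1,y1=b; q=C[y0:y1,x0:x1].reshape(-1,3);q=q[q[:,2]<100]; m=q[q[:,2]>35];f=q[q[:,2]>9]; print(n,m.mean(0),cv2.minAreaRect(m[:,:2].astype(np.float32)),cv2.minAreaRect(f[:,:2].astype(np.float32)))
q=Q[180:260,400:560].reshape(-1,3);q=q[q[:,2]<300]
m=q[q[:,2]>246];print('knob',m.mean(0),np.ptp(m,0),len(m))
q=P[225:260,80:125].reshape(-1,3);q=q[q[:,2]<300]
m=q[q[:,2]>246];print('knob s',m.mean(0),np.ptp(m,0),len(m))
w=cam('wrist'); st=manip.read_state()
T=R.from_euler('xyz',st['eef_rot']).as_matrix()
print(T.T@(np.array(w['eye'])-st['eef_pos'])); print(T.T@rot(w)); print(w['fx'],w['cx'],w['cy'])
```

```text
A [538.9583703  231.48244275  43.57496832] ((539.005859375, 231.51202392578125), (28.13617515563965, 38.05161666870117), 38.176185607910156) ((542.5801391601562, 233.0958251953125), (91.75774383544922, 79.30850982666016), 10.193449974060059)
B [511.70457755 357.17988329  43.83846192] ((512.1238403320312, 357.5662841796875), (38.743595123291016, 27.65380096435547), 71.62681579589844) ((513.7610473632812, 358.84735107421875), (79.20096588134766, 97.71592712402344), 4.406336784362793)
B [516.47952422 359.91317184  44.11424493] ((513.2105712890625, 360.514892578125), (38.8420524597168, 31.633312225341797), 72.92003631591797) ((499.2600402832031, 357.68780517578125), (106.1601791381836, 102.71479034423828), 1.4175552129745483)
knob [ 527.52553177 -249.11055156  249.59657207] [43.33337151 40.83264023  8.53034859] 268
knob s [ 532.02636261 -245.45383103  250.26825744] [47.18736972 46.41956805  8.70306537] 315
[  84.42091275   -0.61261045 -178.74445402]
[[ 5.45273605e-04 -9.57321930e-01 -2.89023225e-01]
 [ 9.99999820e-01  5.94792261e-04 -8.35025233e-05]
 [ 2.51847574e-04 -2.89023127e-01  9.57322082e-01]]
386.9019157396525 320.6945907381596 232.57683595591033
```

Call:
{"method": "arm_command", "body": {"plan": [[1, 0, 0, 0, -0.16], [1, 0, 0, 0, -0.16], [1, 0, 0, 0, -0.16], [1, 0, 0, 0, -0.16], [1, 0, 0, 0, -0.16], [1, 0, 0, 0, -0.16], [1, 0.0475, 0.0028, 0, 0], [1, 0.0475, 0.0028, 0, 0], [1, 0.0475, 0.0028, 0, 0], [1, 0.0475, 0.0028, 0, 0], [1, 0.0475, 0.0028, 0, 0], [1, 0.0475, 0.0028, 0, 0], [1, 0.0475, 0.0028, 0, 0], [1, 0.0475, 0.0028, 0, 0], [1, 0.0475, 0.0028, 0, 0], [1, 0.0475, 0.0028, 0, 0], [1, 0.0475, 0.0028, 0, 0], [1, 0.0475, 0.0028, 0, 0], [1, 0.0475, 0.0028, 0, 0], [1, 0.0475, 0.0028, 0, 0]]}}

```text
clock: 2.65
eef_pos: [404.2, 94.5, 205.5]
eef_rot: [3.141, -0.0, 1.253]
wrist_force: [0.2, -1.0, 0.3]
finger_gap: 93.9
finger_force: 0.0
```

Call:
{"method": "arm_command", "body": {"plan": [[1, 0.0475, 0.0028, 0, 0], [1, 0.0475, 0.0028, 0, 0], [1, 0.0475, 0.0028, 0, 0], [1, 0.0475, 0.0028, 0.015, 0], [1, 0.0475, 0.0028, 0.03, 0], [1, 0.0475, 0.0028, 0.03, 0], [1, 0, 0, 0, 0], [1, 0, 0, 0, 0]]}}

```text
clock: 3.65
eef_pos: [508.9, 357.9, 130.7]
eef_rot: [3.142, 0.0, 1.253]
wrist_force: [-0.2, -0.4, 0.1]
finger_gap: 93.9
finger_force: 0.0
```

```bash
cat > meas.py <<'E'
from h import *
w=cam('wrist','w1.png');Q=cloud(w);st=manip.read_state()
print(st['eef_pos'],st['eef_rot'],st['wrist_force'])
m=(Q[...,2]>36)&(Q[...,2]<47)&(np.hypot(Q[...,0]-512,Q[...,1]-358)<45)
print('block',Q[m].mean(0),cv2.minAreaRect(Q[m][:,:2].astype(np.float32)))
f=(Q[...,2]>9)&(Q[...,2]<16)&(np.hypot(Q[...,0]-512,Q[...,1]-358)<45)
print('flange',Q[f].mean(0),cv2.minAreaRect(Q[f][:,:2].astype(np.float32)))
i=(Q[...,2]>48)&(Q[...,2]<60)&(np.hypot(Q[...,0]-512,Q[...,1]-358)<15)
print('insert',Q[i].mean(0) if i.any() else None,i.sum())
E
python3 meas.py
```

```text
[509.18009667 357.75574017 131.5400199 ] [ 3.14067240e+00 -9.67414018e-04  1.25237787e+00] [ 0.27122392 -0.56140327 -0.02616146]
block [512.47180465 362.61372659  43.33715216] ((512.1209106445312, 361.267822265625), (38.35439682006836, 27.923892974853516), 70.87053680419922)
flange [516.41056377 374.95905263  11.49136118] ((512.2877197265625, 361.0097961425781), (64.11952209472656, 35.51314926147461), 71.03997802734375)
insert [512.03816998 361.37549454  51.3872437 ] 112
```

Call:
{"method": "arm_command", "body": {"plan": [[1, 0.0041, 0.0019, 0.02, 0.014], [1, 0, 0, 0.03, 0], [1, 0, 0, 0.03, 0], [1, 0, 0, 0.02, 0], [1, 0, 0, 0.01, 0], [1, 0, 0, 0.0055, 0], [1, 0, 0, 0, 0], [-1, 0, 0, 0, 0], [-1, 0, 0, 0, 0], [-1, 0, 0, 0, 0], [-1, 0, 0, 0, 0], [-1, 0, 0, 0, 0], [-1, 0, 0, 0, 0], [-1, 0, 0, 0, 0]], "newtons": 15}}

```text
clock: 5.45
eef_pos: [512.1, 361.6, 15.0]
eef_rot: [3.142, -0.0, 1.239]
wrist_force: [-0.3, 1.1, -0.1]
finger_gap: 27.7
finger_force: 15.0
```

Call:
{"method": "arm_command", "body": {"plan": [[-1, 0, 0, -0.02, 0], [-1, 0, 0, -0.03, 0], [-1, 0, 0, -0.035, 0], [-1, 0, 0, -0.035, -0.12], [-1, 0, 0, -0.03, -0.12], [-1, -0.0405, -0.0022, 0, 0], [-1, -0.0405, -0.0022, 0, 0], [-1, -0.0405, -0.0022, 0, 0], [-1, -0.0405, -0.0022, 0, 0], [-1, -0.0405, -0.0022, 0, 0], [-1, -0.0405, -0.0022, 0, 0], [-1, -0.0405, -0.0022, 0, 0], [-1, -0.0405, -0.0022, 0, 0], [-1, -0.0405, -0.0022, 0, 0], [-1, -0.0405, -0.0022, 0, 0], [-1, -0.0405, -0.0022, 0, 0], [-1, -0.0405, -0.0022, 0, 0], [-1, -0.0405, -0.0022, 0, 0], [-1, 0, 0, 0, 0], [-1, 0, 0, 0, 0]]}}

```text
clock: 7.95
eef_pos: [435.3, -159.7, 165.7]
eef_rot: [3.141, 0.0, 1.479]
wrist_force: [-0.5, -0.6, 0.4]
finger_gap: 27.9
finger_force: 15.0
```

Run:
```python
from h import *
w=cam('wrist','w2.png');Q=cloud(w);st=manip.read_state()
print(st['eef_pos'],st['eef_rot'],st['wrist_force'],st['finger_gap'])
hsv=cv2.cvtColor(w['img'],cv2.COLOR_BGR2HSV)
o=(cv2.inRange(hsv,(5,140,80),(22,255,255))>0)&(w['z_map']>0)
q=Q[o]; q=q[(q[:,0]>450)&(q[:,0]<620)&(q[:,1]>-240)&(q[:,1]<-50)]
print(np.histogram(q[:,2],bins=np.arange(10,90,4)))
for lo,hi in((20,34),(34,44),(44,90),(60,90)):
    m=q[(q[:,2]>lo)&(q[:,2]<hi)]
    if len(m)>20: print(lo,hi,len(m),m.mean(0),np.median(m[:,2]),cv2.minAreaRect(m[:,:2].astype(np.float32)))
```

```text
[ 435.38944075 -159.40482528  165.55587943] [3.14085615e+00 1.27500846e-04 1.47941351e+00] [-0.41600186 -0.11880924 -1.3006951 ] 27.943895376411117
(array([   1,    2,    2,   52,  927, 4643, 2380, 4188,   50,   62,   95,
        105,   19,   47,  347,  589,    0,    0,    0]), array([10, 14, 18, 22, 26, 30, 34, 38, 42, 46, 50, 54, 58, 62, 66, 70, 74,
       78, 82, 86]))
20 34 5624 [ 536.6858024  -141.35412032   31.30251893] 31.02683642105285 ((540.7913208007812, -139.48223876953125), (143.8809356689453, 84.7574234008789), 80.75333404541016)
34 44 6587 [ 536.19147374 -156.32010936   37.99836543] 38.3353529839664 ((538.284912109375, -136.23846435546875), (142.26210021972656, 76.97847747802734), 84.91655731201172)
44 90 1295 [540.95587564 -70.618464    65.63398689] 69.839413911019 ((542.8258056640625, -73.98562622070312), (17.717506408691406, 50.12583923339844), 85.18795776367188)
60 90 997 [542.1352975  -69.34416802  69.77449168] 70.22415295202222 ((543.3530883789062, -69.17951965332031), (8.050713539123535, 49.881343841552734), 85.18795776367188)
```

View pics/w2.png

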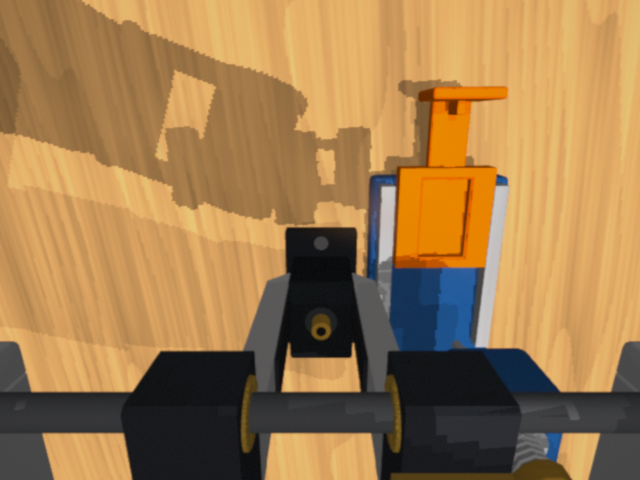

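Pocket outline is at (418-470, 178-258), nest block at (395-495, 166-268), tab at row ~93. Bracket is held squarely. Now a direct fit of the pocket and block.

Run:
```python
from h import *
w=pickle.load(open('wrist.pkl','rb'));Q=cloud(w)
hsv=cv2.cvtColor(w['img'],cv2.COLOR_BGR2HSV)
o=(cv2.inRange(hsv,(5,140,80),(22,255,255))>0)&(w['z_map']>0)
th=np.radians(85.0);a=np.array([np.cos(th),np.sin(th)]);b=np.array([a[1],-a[0]])
q=Q[o];c=np.array([535.3,-164.8]);u=(q[:,:2]-c)@a;v=(q[:,:2]-c)@b
near=(abs(u)<60)&(abs(v)<60)
r=near&(abs(q[:,2]-39)<2.5)&(u<43);f=near&(abs(u)<38)&(abs(v)<24)&(q[:,2]<33)
for n,m in(('rim',r),('floor',f)):
    print(n,m.sum(),np.median(q[m,2]),np.percentile(u[m],[0.5,99.5]),np.percentile(v[m],[0.5,99.5]),cv2.minAreaRect(q[m][:,:2].astype(np.float32)))
# rim inner edges
for lo,hi,x in((-15,15,u),):
    pass
m=r&(abs(u)<25);print('rim v hist',*np.histogram(v[m],bins=np.arange(-44,45,2)))
m=r&(abs(v)<14);print('rim u hist',*np.histogram(u[m],bins=np.arange(-46,47,2)))
```

```text
rim 5617 38.47230285211771 [-41.748825    41.86677912] [-37.68628033  38.09107254] ((535.70361328125, -164.8609161376953), (84.64942932128906, 76.99805450439453), 85.08059692382812)
floor 3396 30.557617181501115 [-33.24916999  31.8337843 ] [-16.95740031  19.6340253 ] ((536.4993896484375, -165.58328247070312), (65.82315063476562, 37.356807708740234), 85.02670288085938)
rim v hist [  0   0   1 150 144 142 145 141 149 145 137 132  49   0   0   0   0   0
   0   0   0   0   0   0   0   0   0   0   0   0   0  58 174 142 137 145
 148 147 145 142 150  20   0   0] [-44 -42 -40 -38 -36 -34 -32 -30 -28 -26 -24 -22 -20 -18 -16 -14 -12 -10
  -8  -6  -4  -2   0   2   4   6   8  10  12  14  16  18  20  22  24  26
  28  30  32  34  36  38  40  42  44]
rim u hist [  0   6  59  76  74  85  38   0   0   0   0   0   0   0   0   0   0   0
   0   0   0   0   0   0   0   0   0   0   0   0   0   0   0   0   0   0
   0   0   0  31  69 107  73 103   1   0] [-46 -44 -42 -40 -38 -36 -34 -32 -30 -28 -26 -24 -22 -20 -18 -16 -14 -12
 -10  -8  -6  -4  -2   0   2   4   6   8  10  12  14  16  18  20  22  24
  26  28  30  32  34  36  38  40  42  44  46]
```

Run:
```python
from h import *
w=pickle.load(open('wrist.pkl','rb'));Q=cloud(w)
T=R.from_euler('xyz',[3.1412,0,1.4794]).as_matrix()
L=(Q-np.array([435.35,-159.5,165.6]))@T
sel=lambda lo,hi:(w['z_map']>0)&(L[...,2]>lo)&(L[...,2]<hi)&(abs(L[...,0])<36)&(abs(L[...,1])<22)
m=sel(-33,-26)&(abs(L[...,1])<12.5);print('top',L[m].mean(0),np.percentile(L[m],[1,99],axis=0))
m=sel(-45,-35);m&=(abs(L[...,1])<6)&(abs(L[...,0])<10);print('insert',L[m].mean(0),m.sum())
m=sel(0,6);print('flange',np.percentile(L[m],[1,50,99],axis=0))
n=(np.array([535.6,-164.9,30.5])-[435.35,-159.5,165.6])@T;print('nest in tool',n)
```

```text
top [  1.32661906   0.03418098 -28.76309219] [[-18.68185881 -12.26186618 -30.84378142]
 [ 18.37909743  12.2525839  -26.78243885]]
insert [ -0.26066862  -0.60349526 -36.56695957] 295
flange [[  9.09160596 -18.17125605   0.80274303]
 [ 23.91077479  -0.79895032   3.26471579]
 [ 31.4680501   17.02005401   5.53561632]]
nest in tool [  3.77226913 100.2713809  135.13938233]
```

Call:
{"method": "arm_command", "body": {"plan": [[-1, 0.001, 0.0252, 0, -0.005], [-1, 0.001, 0.0252, 0, 0], [-1, 0.001, 0.0252, 0, 0], [-1, 0.0011, 0.0253, 0, 0], [-1, 0, 0, 0.03, 0], [-1, 0, 0, 0.03, 0], [-1, 0, 0, 0.03, 0], [-1, 0, 0, 0.014, 0], [-1, 0, 0, 0, 0], [-1, 0, 0, 0, 0]]}}

```text
clock: 9.25
eef_pos: [536.7, -164.9, 62.2]
eef_rot: [3.14, 0.0, 1.484]
wrist_force: [0.1, -0.3, -1.2]
finger_gap: 27.7
finger_force: 15.0
```

Run:
```python
from h import *
w=cam('wrist');cv2.imwrite('pics/w3.png',w['img'][100:400,120:520]);Q=cloud(w);st=manip.read_state()
print(st['eef_pos'],st['eef_rot'],st['wrist_force'])
T=R.from_euler('xyz',st['eef_rot']).as_matrix();L=(Q-st['eef_pos'])@T
hsv=cv2.cvtColor(w['img'],cv2.COLOR_BGR2HSV)
o=(cv2.inRange(hsv,(5,140,80),(22,255,255))>0)&(w['z_map']>0)
z=Q[...,2]
m=o&(abs(z-38.5)<3)&(abs(L[...,0])<43)&(abs(L[...,1])<45)
print('rim',np.percentile(L[m],[0.5,99.5],axis=0))
m=o&(abs(z-38.5)<3)&(abs(L[...,1])<14)&(L[...,0]>20)&(L[...,0]<60);print('front rim x',np.percentile(L[m][:,0],[1,99]))
k=(w['z_map']>0)&(L[...,2]<6)&(L[...,2]>0)&(abs(L[...,0])<38)&(abs(L[...,1])<22)&~o
print('flange',np.percentile(L[k],[1,99],axis=0))
m=o&(z>62)&(z<80)&(L[...,0]>60);print('tab',cv2.minAreaRect(L[m][:,:2].astype(np.float32)),np.median(z[m]))
```

```text
[ 536.70694528 -164.94523957   62.21130824] [3.13980673e+00 5.00139302e-04 1.48397757e+00] [ 0.00933688  0.03563668 -1.23859475]
rim [[-18.456312   -38.93879796  22.07110378]
 [ 42.05571955  36.70706082  26.1022956 ]]
front rim x [32.88119662 42.17277872]
flange [[  9.50843876 -17.8815793    0.68215235]
 [ 31.76842849  16.74073749   5.34216881]]
tab ((95.94807434082031, -1.173715591430664), (49.64990997314453, 8.182327270507812), 89.9131088256836) 70.28213980543234
```

View pics/w3.png

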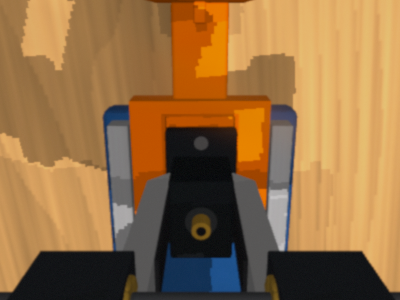

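The view shows the bracket aligned over the pocket, bar about 0.5 mm sideways. I'll correct that and descend.

Call:
{"method": "arm_command", "body": {"plan": [[-1, 0.0003, -0.0005, 0.005, 0], [-1, 0, 0, 0.005, 0], [-1, 0, 0, 0.003, 0], [-1, 0, 0, 0.002, 0], [-1, 0, 0, 0.0015, 0], [-1, 0, 0, 0.0015, 0], [-1, 0, 0, 0.001, 0], [-1, 0, 0, 0, 0], [-1, 0, 0, 0, 0]]}}

```text
clock: 10.42
eef_pos: [535.6, -164.5, 41.9]
eef_rot: [3.142, -0.0, 1.484]
wrist_force: [-1.3, 0.3, -1.2]
finger_gap: 27.7
finger_force: 15.0
```

Call:
{"method": "arm_command", "body": {"plan": [[-1, 0, 0, 0.0006, 0], [-1, 0, 0, 0.0004, 0], [-1, 0, 0, 0, 0]]}}

```text
clock: 10.8
eef_pos: [535.7, -164.6, 41.9]
eef_rot: [3.141, 0.0, 1.484]
wrist_force: [-5.7, 1.3, 10.2]
finger_gap: 27.9
finger_force: 15.0
```

```bash
python3 -c "
from h import *
st=manip.read_state();print(st['eef_pos'],st['wrist_force'])"
```

```text
[ 535.68975792 -164.55240025   41.87145637] [-5.72539431  1.34459394 10.22296851]
```

Call:
{"method": "arm_command", "body": {"plan": [[-1, 0, -0.0005, 0, 0], [-1, 0, 0, 0, 0]]}}

```text
clock: 11.05
eef_pos: [535.6, -164.6, 41.9]
eef_rot: [3.14, 0.0, 1.484]
wrist_force: [-0.9, 1.5, 8.4]
finger_gap: 27.9
finger_force: 15.0
```

Call:
{"method": "arm_command", "body": {"plan": [[1, 0, 0, 0, 0], [1, 0, 0, 0, 0], [1, 0, 0, 0, 0], [1, 0, 0, 0, 0], [1, 0, 0, 0, 0], [1, 0, 0, -0.01, 0], [1, 0, 0, -0.03, 0], [1, 0, 0, -0.04, 0], [1, 0, 0, 0, 0], [1, 0, 0, 0, 0]]}}

```text
clock: 12.3
eef_pos: [534.9, -164.4, 120.7]
eef_rot: [-3.141, -0.0, 1.484]
wrist_force: [-0.6, -0.0, -0.4]
finger_gap: 94.0
finger_force: 0.0
```

Run:
```python
from h import *
w=cam('wrist','w4.png');Q=cloud(w);st=manip.read_state()
print(st['eef_pos'],st['eef_rot'],st['wrist_force'],st['finger_gap'])
T=R.from_euler('xyz',st['eef_rot']).as_matrix();L=(Q-st['eef_pos'])@T
hsv=cv2.cvtColor(w['img'],cv2.COLOR_BGR2HSV)
o=(cv2.inRange(hsv,(5,140,80),(22,255,255))>0)&(w['z_map']>0)
z=Q[...,2]; near=(abs(L[...,0])<50)&(abs(L[...,1])<45)&(w['z_map']>0)
m=o&(abs(z-38.5)<3)&near;print('rim',np.percentile(L[m],[0.5,50,99.5],axis=0),np.median(z[m]))
k=near&~o&(z>35)&(z<43)&(abs(L[...,0])<35)&(abs(L[...,1])<19)
for s in(1,-1):
    kk=k&(s*L[...,0]>20);print('flange',np.percentile(L[kk],[1,99],axis=0).round(1).tolist(),np.median(z[kk]),kk.sum())
k=near&(z>66)&(z<73)&(abs(L[...,0])<25)&(abs(L[...,1])<18)
A=np.c_[Q[k][:,:2],np.ones(k.sum())];print('block',cv2.minAreaRect(L[k][:,:2].astype(np.float32)),np.median(z[k]),np.linalg.lstsq(A,z[k],rcond=None)[0][:2])
m=o&(z>62)&(z<80)&(L[...,0]>60);print('tab',cv2.minAreaRect(Q[m][:,:2].astype(np.float32)),cv2.minAreaRect(L[m][:,:2].astype(np.float32)),np.median(z[m]))
```

```text
[ 534.65258092 -164.33237957  120.16528308] [-3.14032328e+00 -3.76432149e-04  1.48377817e+00] [ 0.64177218 -0.47134296 -0.72138025] 93.7760745071315
rim [[-42.06182627 -36.64367047  80.04110269]
 [  4.55729355   2.74500164  81.72766253]
 [ 41.48575029  38.9103265   84.2100704 ]] 38.43082292044622
flange [[20.3, -16.5, 80.1], [31.1, 17.3, 83.3]] 38.516567505969306 677
flange [[-31.7, -16.8, 80.8], [-20.1, 18.4, 83.3]] 38.2593118011327 69
block ((-0.17371749877929688, 0.5222539901733398), (38.31910705566406, 27.793174743652344), 0.6644901037216187) 70.4997667386003 [ 0.00216662 -0.01265651]
tab ((543.9733276367188, -69.23001861572266), (8.141754150390625, 49.81009292602539), 85.0798568725586) ((95.53302001953125, 1.086883544921875), (49.81208038330078, 8.140625), 89.93479919433594) 70.26652465979407
```

View pics/w4.png

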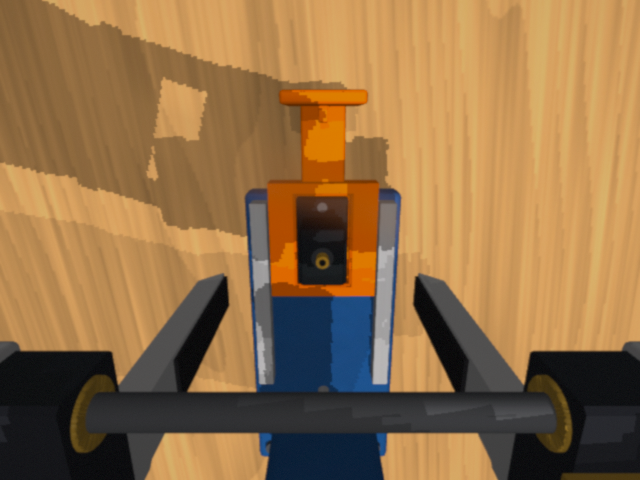

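Bracket is seated: flange and rim both read 38.4, centred. Next, go in front of the tab with the fingers shut.

Call:
{"method": "arm_command", "body": {"plan": [[-1, 0.045, 0.0008, 0, 0], [-1, 0.045, 0, 0, 0], [-1, 0.036, 0, 0, 0], [-1, 0, 0, 0.035, 0], [-1, 0, 0, 0.035, 0], [-1, 0, 0, 0, 0], [-1, 0, 0, 0, 0], [-1, 0, 0, 0, 0], [-1, 0, 0, 0, 0]], "newtons": 15}}

```text
clock: 13.48
eef_pos: [547.2, -39.1, 51.8]
eef_rot: [3.14, 0.0, 1.484]
wrist_force: [0.5, -1.1, 0.8]
finger_gap: 7.2
finger_force: 0.0
```

Call:
{"method": "arm_command", "body": {"plan": [[-1, -0.007, 0, 0, 0], [-1, -0.003, 0, 0, 0], [-1, -0.002, 0, 0, 0], [-1, -0.002, 0, 0, 0], [-1, 0, 0, 0, 0]]}}

```text
clock: 14.1
eef_pos: [545.6, -53.1, 50.9]
eef_rot: [-3.142, -0.0, 1.484]
wrist_force: [0.5, -0.0, -0.6]
finger_gap: 0.5
finger_force: 0.0
```

Call:
{"method": "arm_command", "body": {"plan": [[-1, -0.001, 0, 0, 0], [-1, -0.001, 0, 0, 0], [-1, -0.001, 0, 0, 0], [-1, -0.001, 0, 0, 0], [-1, -0.001, 0, 0, 0], [-1, -0.001, 0, 0, 0], [-1, -0.001, 0, 0, 0], [-1, -0.001, 0, 0, 0], [-1, -0.002, 0, 0, 0], [-1, -0.002, 0, 0, 0], [-1, -0.002, 0, 0, 0], [-1, -0.002, 0, 0, 0]]}}

```text
clock: 15.6
eef_pos: [544.2, -69.1, 51.0]
eef_rot: [3.142, 0.0, 1.484]
wrist_force: [0.2, 2.7, -0.5]
finger_gap: 0.5
finger_force: 1.3
```

Call:
{"method": "arm_command", "body": {"plan": [[-1, -0.003, 0, 0, 0], [-1, -0.0035, 0, 0, 0], [-1, -0.0035, 0, 0, 0], [-1, -0.0035, 0, 0, 0], [-1, -0.0035, 0, 0, 0], [-1, -0.0035, 0, 0, 0], [-1, -0.0035, 0, 0, 0], [-1, -0.0035, 0, 0, 0], [-1, -0.0035, 0, 0, 0], [-1, -0.0035, 0, 0, 0], [-1, -0.0035, 0, 0, 0], [-1, -0.0035, 0, 0, 0], [-1, -0.0035, 0, 0, 0], [-1, -0.0035, 0, 0, 0], [-1, -0.0035, 0, 0, 0], [-1, -0.0035, 0, 0, 0], [-1, -0.0025, 0, 0, 0], [-1, -0.0015, 0, 0, 0], [-1, 0, 0, 0, 0]]}}

```text
clock: 17.98
eef_pos: [538.9, -128.4, 50.9]
eef_rot: [-3.141, 0.0, 1.484]
wrist_force: [-0.4, 0.1, -1.2]
finger_gap: 0.7
finger_force: 0.0
```

Call:
{"method": "arm_command", "body": {"plan": [[-1, -0.001, 0, 0, 0], [-1, -0.001, 0, 0, 0], [-1, -0.001, 0, 0, 0], [-1, -0.001, 0, 0, 0]]}}

```text
clock: 18.48
eef_pos: [538.5, -132.2, 50.9]
eef_rot: [-3.141, -0.0, 1.484]
wrist_force: [-1.7, 3.1, 1.2]
finger_gap: 0.3
finger_force: 1.3
```

Call:
{"method": "arm_command", "body": {"plan": [[-1, -0.001, 0, 0, 0], [-1, -0.001, 0, 0, 0], [-1, -0.001, 0, 0, 0]]}}

```text
clock: 18.85
eef_pos: [538.4, -135.2, 50.9]
eef_rot: [-3.141, -0.0, 1.484]
wrist_force: [-1.5, 3.3, 0.7]
finger_gap: 0.2
finger_force: 1.3
```

Call:
{"method": "arm_command", "body": {"plan": [[-1, -0.0008, 0, 0, 0], [-1, -0.0007, 0, 0, 0]]}}

```text
clock: 19.1
eef_pos: [538.3, -136.7, 50.9]
eef_rot: [-3.141, -0.0, 1.484]
wrist_force: [-1.1, 2.4, -0.9]
finger_gap: 0.2
finger_force: 1.3
```

Call:
{"method": "arm_command", "body": {"plan": [[-1, -0.0006, 0, 0, 0], [-1, -0.0006, 0, 0, 0]]}}

```text
clock: 19.35
eef_pos: [538.2, -137.9, 50.9]
eef_rot: [-3.141, -0.0, 1.484]
wrist_force: [-1.7, 3.0, -1.4]
finger_gap: 0.2
finger_force: 1.3
```

Call:
{"method": "arm_command", "body": {"plan": [[-1, -0.0006, 0, 0, 0], [-1, -0.0006, 0, 0, 0]]}}

```text
clock: 19.6
eef_pos: [538.1, -138.9, 50.9]
eef_rot: [-3.142, -0.0, 1.484]
wrist_force: [-1.0, 7.3, -0.7]
finger_gap: 0.5
finger_force: 3.4
```

Call:
{"method": "arm_command", "body": {"plan": [[-1, -0.0006, 0, 0, 0], [-1, -0.0006, 0, 0, 0]]}}

```text
clock: 19.85
eef_pos: [538.1, -139.0, 50.9]
eef_rot: [-3.141, -0.002, 1.484]
wrist_force: [0.6, 14.7, 1.4]
finger_gap: 0.2
finger_force: 7.5
```

Hard stop reached: force rose to 15 N with no further motion. I'll hold briefly, back off, rise, and move over the knob.

Call:
{"method": "arm_command", "body": {"plan": [[-1, 0, 0, 0, 0], [-1, 0, 0, 0, 0], [-1, 0.004, 0, 0, 0], [-1, 0.016, 0, 0, 0], [-1, 0, 0, -0.04, 0], [-1, 0, 0, -0.05, 0], [-1, 0, 0, -0.055, 0], [-1, 0, 0, -0.055, 0], [-1, 0, 0, -0.05, 0], [-1, 0, 0, 0, 0], [-1, 0, 0, 0, 0]]}}

```text
clock: 21.22
eef_pos: [539.6, -119.9, 300.1]
eef_rot: [-3.141, 0.0, 1.484]
wrist_force: [-0.5, -0.1, 0.2]
finger_gap: 0.2
finger_force: 0.0
```

Run:
```python
from h import *
w=cam('wrist','w5.png');Q=cloud(w);st=manip.read_state()
print(st['eef_pos'],st['wrist_force'])
T=R.from_euler('xyz',st['eef_rot']).as_matrix();L=(Q-st['eef_pos'])@T
z=Q[...,2];ok=w['z_map']>0
hsv=cv2.cvtColor(w['img'],cv2.COLOR_BGR2HSV);o=(cv2.inRange(hsv,(5,140,80),(22,255,255))>0)&ok
m=o&(z>64)&(z<76);print('tab',m.sum(),cv2.minAreaRect(Q[m][:,:2].astype(np.float32)))
k=ok&(z>235)&(z<256)&(np.hypot(Q[...,0]-529,Q[...,1]+247)<30);print('knob',k.sum(),Q[k].mean(0) if k.any() else 0,np.percentile(Q[k],[1,99],axis=0) if k.any() else 0)
```

```text
[ 539.50589534 -119.93562948  299.64491965] [ 0.22170593 -0.52671028 -0.39884622]
tab 361 ((536.6544189453125, -151.40997314453125), (8.16171646118164, 48.490535736083984), 85.21176147460938)
knob 98 [ 527.33917655 -254.93836752  247.36458285] [[ 523.70552696 -267.82685385  235.69281324]
 [ 530.4442405  -223.23187172  250.87634123]]
```

View pics/w5.png

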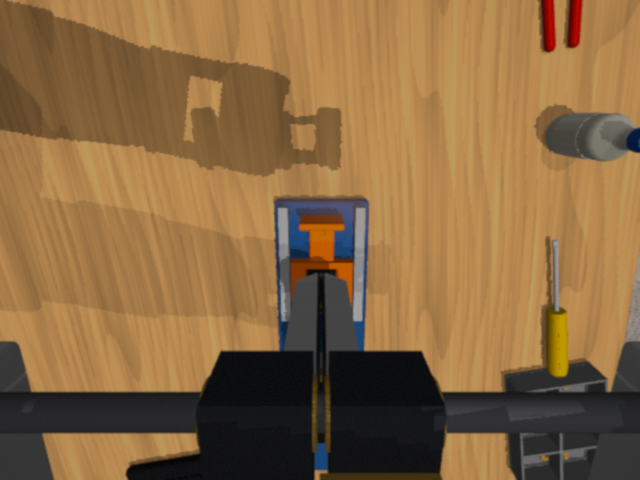

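The tab has moved 82 mm, so the shuttle is home and the ram axis is at about (528.4, -247). Moving over the knob.

Call:
{"method": "arm_command", "body": {"plan": [[-1, -0.032, 0, 0, 0], [-1, -0.032, 0, 0, 0], [-1, -0.032, 0, 0, 0], [-1, -0.0314, 0, 0, 0], [-1, 0, 0, 0.02, 0], [-1, 0, 0, 0.02, 0], [-1, 0, 0, 0.005, 0], [-1, 0, 0, 0, 0], [-1, 0, 0, 0, 0]]}}

```text
clock: 22.4
eef_pos: [528.9, -247.2, 256.6]
eef_rot: [3.141, 0.0, 1.484]
wrist_force: [0.3, 0.4, -0.1]
finger_gap: 0.7
finger_force: 0.0
```

Call:
{"method": "arm_command", "body": {"plan": [[-1, 0, 0, 0.001, 0], [-1, 0, 0, 0.001, 0], [-1, 0, 0, 0.001, 0], [-1, 0, 0, 0.001, 0], [-1, 0, 0, 0.001, 0], [-1, 0, 0, 0.001, 0], [-1, 0, 0, 0.001, 0], [-1, 0, 0, 0, 0]]}}

```text
clock: 23.4
eef_pos: [528.7, -247.3, 249.2]
eef_rot: [3.141, 0.0, 1.484]
wrist_force: [-1.2, 0.5, 4.2]
finger_gap: 0.5
finger_force: 2.1
```

Call:
{"method": "arm_command", "body": {"plan": [[-1, 0, 0, 0.001, 0], [-1, 0, 0, 0.001, 0], [-1, 0, 0, 0.001, 0], [-1, 0, 0, 0.001, 0], [-1, 0, 0, 0.001, 0], [-1, 0, 0, 0.001, 0], [-1, 0, 0, 0.001, 0], [-1, 0, 0, 0.001, 0], [-1, 0, 0, 0.001, 0], [-1, 0, 0, 0.001, 0], [-1, 0, 0, 0.001, 0], [-1, 0, 0, 0.001, 0], [-1, 0, 0, 0.001, 0], [-1, 0, 0, 0.001, 0]]}}

```text
clock: 25.15
eef_pos: [528.7, -247.3, 235.9]
eef_rot: [3.141, 0.0, 1.484]
wrist_force: [-4.7, 2.0, 12.1]
finger_gap: 0.3
finger_force: 6.0
```

Call:
{"method": "arm_command", "body": {"plan": [[-1, 0, 0, 0.0007, 0], [-1, 0, 0, 0.0007, 0], [-1, 0, 0, 0.0006, 0]]}}

```text
clock: 25.52
eef_pos: [528.8, -247.3, 233.9]
eef_rot: [3.141, 0.0, 1.484]
wrist_force: [-5.3, 2.5, 12.9]
finger_gap: 0.2
finger_force: 6.2
```

Call:
{"method": "arm_command", "body": {"plan": [[-1, 0, 0, 0.0005, 0], [-1, 0, 0, 0.0005, 0]]}}

```text
clock: 25.78
eef_pos: [528.8, -247.3, 232.9]
eef_rot: [3.141, 0.0, 1.484]
wrist_force: [-4.1, 2.0, 11.8]
finger_gap: 0.3
finger_force: 6.3
```

Call:
{"method": "arm_command", "body": {"plan": [[-1, 0, 0, 0.0005, 0], [-1, 0, 0, 0.0005, 0], [-1, 0, 0, 0.0004, 0]]}}

```text
clock: 26.15
eef_pos: [528.8, -247.3, 231.6]
eef_rot: [3.141, 0.0, 1.484]
wrist_force: [-4.6, 1.7, 13.4]
finger_gap: 0.6
finger_force: 6.4
```

Call:
{"method": "arm_command", "body": {"plan": [[-1, 0, 0, 0.0005, 0], [-1, 0, 0, 0.0003, 0]]}}

```text
clock: 26.4
eef_pos: [528.8, -247.3, 230.8]
eef_rot: [3.141, 0.001, 1.484]
wrist_force: [-4.0, 2.1, 12.9]
finger_gap: 0.5
finger_force: 6.5
```

Call:
{"method": "arm_command", "body": {"plan": [[-1, 0, 0, 0.0004, 0], [-1, 0, 0, 0.0003, 0]]}}

```text
clock: 26.65
eef_pos: [528.8, -247.3, 230.2]
eef_rot: [3.14, 0.001, 1.484]
wrist_force: [-5.0, 3.1, 15.7]
finger_gap: 0.4
finger_force: 7.6
```

Call:
{"method": "arm_command", "body": {"plan": [[-1, 0, 0, 0.0003, 0], [-1, 0, 0, 0, 0]]}}

```text
clock: 26.9
eef_pos: [528.8, -247.3, 230.2]
eef_rot: [3.14, 0.001, 1.484]
wrist_force: [-6.4, 2.2, 15.5]
finger_gap: 0.6
finger_force: 7.9
```

Call:
{"method": "arm_command", "body": {"plan": [[-1, 0, 0, 0.0004, 0], [-1, 0, 0, 0, 0]]}}

```text
clock: 27.15
eef_pos: [528.8, -247.3, 230.2]
eef_rot: [3.14, 0.001, 1.484]
wrist_force: [-7.0, 3.5, 18.4]
finger_gap: 0.5
finger_force: 9.2
```

Call:
{"method": "arm_command", "body": {"plan": [[-1, 0, 0, 0.0005, 0], [-1, 0, 0, 0, 0], [-1, 0, 0, 0, 0], [-1, 0, 0, 0, 0], [-1, 0, 0, 0, 0]]}}

```text
clock: 27.78
eef_pos: [528.8, -247.3, 230.1]
eef_rot: [3.14, 0.001, 1.484]
wrist_force: [-8.9, 3.7, 22.0]
finger_gap: 0.4
finger_force: 10.9
```

Call:
{"method": "arm_command", "body": {"plan": [[-1, 0, 0, -0.001, 0], [-1, 0, 0, -0.003, 0], [-1, 0, 0, -0.003, 0], [-1, 0, 0, -0.003, 0], [-1, 0, 0, -0.003, 0], [-1, 0, 0, -0.003, 0], [-1, 0, 0, -0.003, 0], [-1, 0, 0, -0.003, 0], [-1, 0, 0, -0.01, 0], [-1, 0, 0, -0.03, 0], [-1, 0.05, 0, -0.02, 0], [-1, 0.05, 0, 0, 0], [-1, 0.05, 0, 0, 0], [-1, 0.05, 0, 0, 0], [-1, 0.05, 0, 0, 0], [-1, 0, 0, 0, 0], [-1, 0, 0, 0, 0], [-1, 0, 0, 0, 0]]}}

```text
clock: 30.02
eef_pos: [550.4, 0.7, 309.8]
eef_rot: [-3.141, 0.0, 1.482]
wrist_force: [-0.3, -0.6, -0.1]
finger_gap: 0.6
finger_force: 0.0
```

Run:
```python
from h import *
c=cam('scene');cv2.imwrite('pics/s_end.png',cv2.resize(c['img'][225:355,40:230],None,fx=4,fy=4,interpolation=cv2.INTER_CUBIC))
Q=cloud(c);z=Q[...,2];ok=c['z_map']>0
print(manip.read_state()['wrist_force'])
k=ok&(np.hypot(Q[...,0]-529,Q[...,1]+247)<12)&(z>220);print('knob top',np.median(z[k]))
```

```text
[ 0.44268604 -0.02523081  0.09407221]
knob top 251.41474757501481
```

View pics/s_end.png

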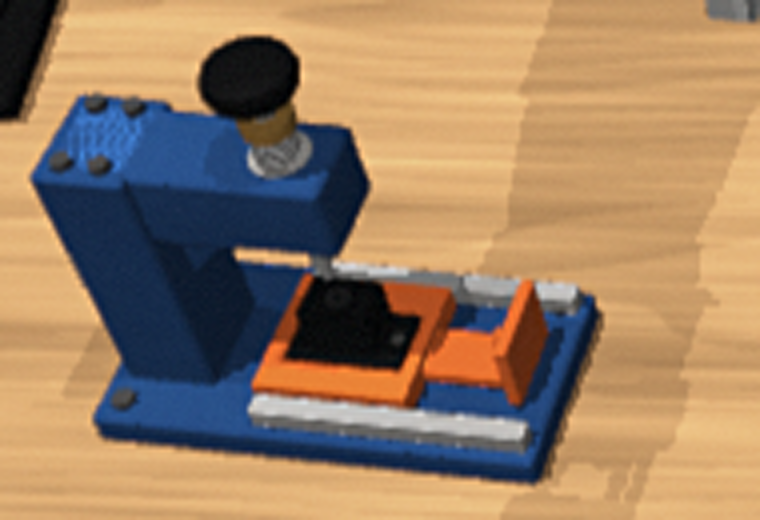

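The ram is up, the bracket is seated under it with its insert flush, and the shuttle is home. Handing in.

```bash
python3 -c "
from cell import ticket;print(ticket.sign_off())"
```

```text
the job is handed in; nothing more can be done
None
```

The job is handed in (no verdict was returned): the bracket is in the nest with its insert looking flush, the shuttle is home, the ram was held on its stop at about 24 N, and the knob is back up.

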